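Turn the circuit board over in its holder

TASK

The board in the board holder has its components on top; turn it over by pushing on it with the fingertips, so that its solder side is up and level, ready for soldering. Only push lightly: do not grip the board, leave the holder standing where it is, and do not disturb the other things on the bench. Finish with the hand clear.

Things in the scene. Friction and masses are not known exactly. Their poses are not given: they have to be found in the camera images.
- holder: Loose board holder, about 2.2 kg. Origin: centre of its underside, on the bench; z up, y along the pivot axis, -x side roughly towards the robot. Overall 310 mm in y, 150 mm in x. Two cast feet (150 x 30 mm, 26 high, at y = +-114 mm) joined by two 10 mm steel rods along y at x = +-34 mm, 17 mm above the bench. The board turns about a level axis along y at x = 0, 130 mm above the bench.
- upright_left (a point): Middle of the top of the holder's +y upright, 152 mm above the bench; the upright is 18 mm thick in y (105 to 123 mm from the holder's middle) and 52 mm wide in x, 34 mm above. Outside it on the pivot axis is a round black friction knob, 34 mm across, out to 149 mm.
- upright_right (a point): The same point of the -y upright, a mirror image; outside it on the pivot axis is a spring plunger, out to 155 mm from the holder's middle. The holder rocks if it is pushed level at the height of the board with more than about 6 N.
- board (a joint): Turn of the board about the pivot, rad. 0: level, components up; grows as the long edge on the holder's -x side goes down and the +x edge rises. +pi or -pi: level, solder side up. Turns either way to 3.7 rad; no stop or click at level. Friction (0.06 N m: 1.5 N at 40 mm from the axis) holds it wherever it is left. It starts within 0.35 rad of 0.
- board_centre (a point): Centre of the green board, on the pivot axis, mid-thickness, turning with it: y along the pivot, x across the board, z out of the component side. Board 100 (x) by 160 (y) by 2.4 mm, its short ends held in aluminium jaws (|y| 74 to 96 mm, |x| under 22 mm, 10 mm above and below). Components up to 25 mm tall stand on the component side within 23 mm of the axis; the solder side is flat.
- board_edge (a point): Middle of the board's long edge that starts on the holder's -x side, 50 mm from the pivot axis, turning with the board. Along both long edges the board is bare on both faces for 25 mm in from the edge: room for a fingertip.
- reel: Bystander: reel of solder standing on its flange, 54 mm across, 56 mm high. Origin: centre of its underside.
- flux: Bystander: small flux bottle, 38 mm across, 85 mm high. Origin: centre of its underside.
- driver: Bystander: screwdriver with black handle lying on the bench between the robot and the holder, 160 mm long. Origin: under its middle; x along it.
- cleaner: Bystander: black tip-cleaning stand (sponge tray and brass wool), 75 x 95 mm, 77 mm high, beyond the holder's +y end. Origin: centre of its underside.

How it is judged (in metres and radians):
At the end, for the whole second after the job is handed in: The board lies solder side up, level to within 0.17 rad (about 10 degrees), and is still; the holder stands upright within 25 mm of where it was, and every bystander is within 20 mm of where it was (angle between board_centre's own z axis and vertical above 2.9716 rad and velocity of joint board between -0.05 and 0.05 rad/s and distance of holder from where it was at the start of the episode below 0.025 m and angle between holder's own z axis and vertical below 0.05 rad and linear speed of holder below 0.01 m/s and distance of each of reel, flux, driver, cleaner from where it was at the start of the episode below 0.02 m); the robot touches nothing.
It fails at once if the board is gripped or pressed hard (more than 25 N from the fingers) (contact force between the fingers and board above 25 N).
It fails at once if the holder is lifted, tipped or shoved more than 25 mm (height (world z) of holder above 0.008 m or angle between holder's own z axis and vertical above 0.12 rad or distance of holder from where it was at the start of the episode above 0.025 m).
It fails at once if a bystander is moved more than 20 mm (distance of any of reel, flux, driver, cleaner from where it was at the start of the episode above 0.02 m).
It also fails if it takes over 51 s, if anything falls off the work surface, if the arm or the gripper's body presses on something with over 40 N, if the wrist force passes 120 N, or if a joint passes its speed limit or range.

ROBOT

A 6-joint arm with a two-finger parallel gripper is mounted at the origin on the work surface. World frame = base frame: x ahead of the robot, y to its left, z up, the work surface at z = 0. Lengths are in m, angles in degrees, forces in N, time in s.
With the tool pointing down it reaches from about 0.4 to 0.825 m from the base axis. Payload 7 kg.
Tool frame: the origin (TCP) lies on the centre line of the jaws, within the pads' length; the fingertips stand r.tip_reach ahead of it and the grasp point (between the pads) is the TCP (r.tip_reach is the distance from the TCP to the fingertips, in m); z points along the fingers, y is the line along which they close (so a half turn about z gives the same grasp; the last joint's range is limited). The gripper opens to 88 mm and grips with 3 to 60 N. Pads are 19 mm wide; open, the fingers measure 130 mm over their backs; the gripper's body (78 mm by 193 mm) begins 47 mm behind the grasp point.
Start: joints at [-60.384, 20.546, 0.682, 0, -70.136, -16.507], TCP at [0.153, -0.657, 0.246] pointing down, gripper open.
Joint ranges: [-176.03, 176.03], [-82.01, 121.73], [-58.28, 71.71], [-173.87, 95.51], [-174.79, -0.11], [-173.66, 173.66]. Speed limits (degrees/s): [136.94, 136.94, 172.46, 180, 180, 180].

INTERFACE

Orientations are given as [roll, pitch, yaw] about the fixed x, y, z axes, in that order (R = Rz(yaw) Ry(pitch) Rx(roll)).
In Python, from plant import sensors, cams, r gives the robot as it stands.
- The arm moves only by the tool drive_tool, never from a script. Its argument "rows" is a list of rows, each an object of numbers: "fingers": the gripper's target within -1 to 1 (fully open at 1, half-way at 0, shut at -1); "x", "y", "z": the shift along the tool's x, y, z in m; "spin": the turn about the tool's z in rad. A call has 1 to 10 rows; each row is the pose to reach, as a shift and turn from the pose commanded when the call began, along the tool's axes at that moment; what a row does not reach only later rows make up. A row lasts 1/8 s, in which the tool goes at most 62.5 mm and 10.7 degrees, less where a joint would pass 70% of its speed; a pose out of reach is approached as far as the arm can. A call with a gripper value outside its range is refused whole. The fingers move at their own pace and stop on an object; "newtons" is the grip in N (left out, the last holds). Time passes only in rows, so rows that repeat a pose let the fingers close. It gives the time, the measured TCP pose, the force, the opening and the grip force at its end, in the units of the state.
- sensors.get_state(): the state, without advancing time (a new reading comes with each control period).
- cams.capture(name): name is "side" or "top"; returns a dict with "pixels" (420x560x3 uint8, red, green, blue), "intrinsics" (3x3 intrinsics, pixels), "eye" and "orientation" of the camera in the world. Camera axes: x right, y up, looking along -z (the intrinsics and any distortion apply to the point x, -y, -z); pixel columns grow to the right and rows downward; lengths in m; the calibration is good to about 2 mm. A picture is of the moment at which its call begins. There is no depth.
- r.close_job(): hands the job in; it is judged then, once.
The state is a dict: "time_s": time; "joints": joint angles; "qd": joint speeds; "joint_torque": joint torques, N m; "tcp_pos": TCP position; "eef_rot": TCP orientation; "contact_force": force on the tool from outside, world axes, zero at the start; "moment": the same for the moment, N m; "gripper_width": finger opening in m; "gripper_force": force on a finger pad.
Only numpy, scipy, OpenCV 4.12 (cv2) and the standard library are available. Lean on these libraries where they do the work, as an engineer would, in place of code of your own. Each camera call takes 0.05 s, during which the arm holds its last target. There are 200 camera calls.

## Working session

There is one attempt and no reset: what is moved stays moved. The work goes in short steps, Python scripts to look and compute and a tool call to move; the robot and the scene stay as the last step left them, time stands still between calls to the robot, and variables do not carry over. Pictures are saved under pics/ and viewed, at most 10 in all, crops included, and the job is handed in when it is done.

Besides the shell and the picture viewer there is one more tool, called after "Call:" as a command line: name --argument value ..., lists and objects as JSON in quotes. drive_tool: Moves the arm, as the interface text tells. Its arguments: {"type":"object","properties":{"rows":{"type":"array"},"newtons":{"type":"number"}},"required":["rows"]}

```bash
mkdir -p pics; ls
python3 - <<'E'
from plant import sensors, cams, r
import cv2
print(sensors.get_state(), r.tip_reach)
for n in("side","top"):
    c=cams.capture(n); cv2.imwrite(f"pics/{n}0.png",c["pixels"][...,::-1]); print(n,c["intrinsics"],c["eye"],c["orientation"],[k for k in c])
E
```

```text
pics
{'time_s': 0.0, 'joints': array([-6.03816750e+01,  2.05913504e+01,  6.34336827e-01, -2.15644778e-02,
       -7.01349477e+01, -1.65057995e+01]), 'qd': array([-0.01854882, -0.06985419, -0.07227752,  0.06916689,  0.06533495,
        0.04807967]), 'joint_torque': array([ 8.14086507e-04, -5.82710409e+01,  2.93052667e+01,  6.99704647e+00,
        6.83742706e-03, -1.62142242e-04]), 'tcp_pos': array([ 0.15300464, -0.65696557,  0.24462335]), 'eef_rot': array([ 1.79906068e+02, -6.69345730e-03, -1.66894813e+02]), 'contact_force': array([-0.13730921,  0.07598787,  0.39522933]), 'moment': array([-0.0422466 , -0.01276022, -0.01375997]), 'gripper_force': 0.0, 'gripper_width': 0.08759308929005466} 0.019
side [[469.51811131   0.         278.98571456]
 [  0.         469.51811131 208.60530908]
 [  0.           0.           1.        ]] [0.53044671 0.85833063 0.78450585] [ 5.01998675e+01 -1.63228870e-01 -1.75407221e+02] ['pixels', 'intrinsics', 'eye', 'orientation']
top [[384.12390987   0.         274.31231987]
 [  0.         384.12390987 209.08706193]
 [  0.           0.           1.        ]] [0.53458961 0.07270261 1.04200814] [  2.95556818  -1.8542238  -88.59532081] ['pixels', 'intrinsics', 'eye', 'orientation']
```

View pics/side0.png

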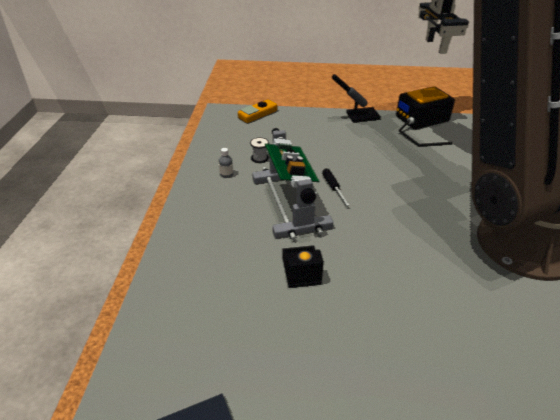

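View pics/top0.png

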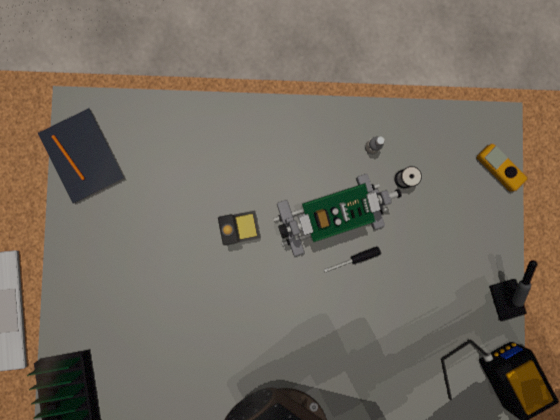

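The side view shows the holder at about (290,185), with its black knob at (308,196) and the cleaner at (303,266). In the top view the board centre is near (338,212), the cleaner (239,228), reel (408,177), flux (376,145) and driver (352,260). The board is tilted a little.

```bash
cat > h.py <<'E'
import numpy as np, cv2
from scipy.spatial.transform import Rotation as R
def ray(c,uv):
    K=np.array(c["intrinsics"]); p=np.linalg.solve(K,[uv[0],uv[1],1.])
    d=R.from_euler('xyz',c["orientation"],degrees=True).as_matrix()@[p[0],-p[1],-p[2]]
    return np.array(c["eye"]),d/np.linalg.norm(d)
def plane(c,uv,z):
    o,d=ray(c,uv); return o+d*(z-o[2])/d[2]
def tri(c1,u1,c2,u2):
    o1,d1=ray(c1,u1);o2,d2=ray(c2,u2)
    s=np.linalg.lstsq(np.c_[d1,-d2],o2-o1,rcond=None)[0]
    a,b=o1+s[0]*d1,o2+s[1]*d2; return (a+b)/2,np.linalg.norm(a-b)
def green(c):
    h=cv2.cvtColor(c["pixels"],cv2.COLOR_RGB2HSV)
    m=cv2.inRange(h,(45,100,25),(90,255,255))
    m[:, :180]=0
    n,l,s,_=cv2.connectedComponentsWithStats(cv2.morphologyEx(m,cv2.MORPH_CLOSE,np.ones((3,3))))
    return (l==1+np.argmax(s[1:,4])).astype(np.uint8)
E
python3 - <<'E'
from h import *
from plant import cams
out=[]
for n,(x,y,w,h) in dict(side=(215,115,140,130),top=(265,165,160,110)).items():
    c=cams.capture(n); m=green(c)
    cs=max(cv2.findContours(m,0,2)[0],key=cv2.contourArea)
    print(n,m.sum(),cv2.boxPoints(cv2.minAreaRect(cs)).round(1).tolist(),cv2.approxPolyDP(cv2.convexHull(cs),3,True)[:,0].tolist())
    im=c["pixels"][y:y+h,x:x+w,::-1]; im=cv2.resize(im,None,fx=4,fy=4,interpolation=cv2.INTER_CUBIC); im=cv2.resize(im,(560,int(560*h/w)))
    out.append(im)
    if n=="top":
        for k,p,z in (("cleaner",(239,228),.05),("reel",(409,176),.056),("flux",(378,142),.085),("drvA",(325,271),.01),("drvB",(380,251),.01)): print(k,plane(c,p,z).round(3))
        b=cv2.boxPoints(cv2.minAreaRect(cs)); print([plane(c,p,.13).round(4).tolist() for p in b])
for n,i in zip("st",out): cv2.imwrite(f"pics/crop_{n}.png",i)
E
```

```text
side 684 [[263.20001220703125, 145.39999389648438], [292.79998779296875, 130.60000610351562], [318.0, 181.0], [288.3999938964844, 195.8000030517578]] [[266, 144], [299, 147], [318, 181], [281, 179]]
top 1918 [[300.70001220703125, 204.10000610351562], [364.29998779296875, 182.89999389648438], [376.79998779296875, 220.39999389648438], [313.20001220703125, 241.60000610351562]] [[364, 184], [374, 220], [314, 241], [303, 204]]
cleaner [0.536 0.132 0.05 ]
reel [ 0.682 -0.308  0.056]
flux [ 0.762 -0.216  0.085]
drvA [ 0.426 -0.099  0.01 ]
drvB [ 0.483 -0.248  0.01 ]
[[0.596, -0.0183, 0.13], [0.6511, -0.1706, 0.13], [0.5617, -0.2019, 0.13], [0.5075, -0.05, 0.13]]
```

View pics/crop_s.png

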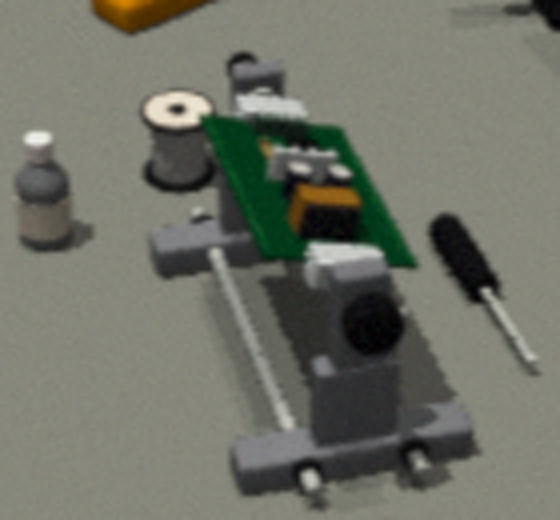

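View pics/crop_t.png

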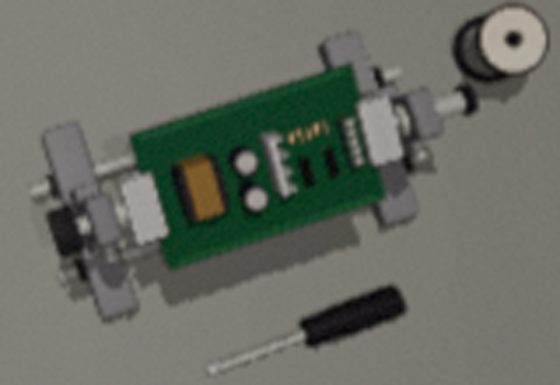

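The side crop shows the far (+x) edge of the board at the left and the -x edge at the right, with the components up. The top crop shows the board's corners at the full-image pixels used below, and the reel clear beyond the plunger.

Run:
```python
from h import *
from plant import cams
s=cams.capture("side");t=cams.capture("top")
S=[(265.8,144.3),(300.8,147.5),(318.8,181.8),(281.8,179.3)]  # (+,-),(-,-),(-,+),(+,+)
T=[(365.6,183.9),(374.7,222.1),(313.6,241.6),(303,203.6)]
P=[]
for a,b in zip(S,T):
    p,e=tri(s,a,t,b); P.append(p); print(p.round(4),round(e,4))
P=np.array(P); c=P.mean(0); yv=(P[2]+P[3]-P[0]-P[1])/2; xv=(P[0]+P[3]-P[1]-P[2])/2
print("c",c.round(4),"len",np.linalg.norm(yv),np.linalg.norm(xv),"yaw",np.degrees(np.arctan2(-yv[0],yv[1])),"theta",np.degrees(np.arctan2(xv[2],np.hypot(*xv[:2]))))
```

```text
[ 0.6467 -0.1719  0.137 ] 0.0025
[ 0.5568 -0.2019  0.1131] 0.0022
[ 0.5065 -0.0532  0.1131] 0.0011
[ 0.5948 -0.0231  0.1373] 0.004
c [ 0.5762 -0.1125  0.1251] len 0.15727783176977106 0.09705993297462982 yaw 18.968068920148767 theta 14.349789512593775
```

Call:
drive_tool --rows '[{"fingers": -1,"x": -0.245,"y": 0.215,"z": 0,"spin": -0.05},{"fingers": -1,"x": -0.245,"y": 0.215,"z": 0,"spin": -0.05},{"fingers": -1,"x": -0.245,"y": 0.215,"z": 0,"spin": -0.05},{"fingers": -1,"x": -0.49,"y": 0.43,"z": 0,"spin": -0.103},{"fingers": -1,"x": -0.49,"y": 0.43,"z": 0,"spin": -0.103},{"fingers": -1,"x": -0.49,"y": 0.43,"z": 0,"spin": -0.103},{"fingers": -1,"x": -0.49,"y": 0.43,"z": 0,"spin": -0.103},{"fingers": -1,"x": -0.49,"y": 0.43,"z": 0,"spin": -0.103},{"fingers": -1,"x": -0.49,"y": 0.43,"z": 0,"spin": -0.103},{"fingers": -1,"x": -0.49,"y": 0.43,"z": 0,"spin": -0.103}]' --newtons 5

```text
time_s: 1.55
tcp_pos: [0.518, -0.1474, 0.246]
eef_rot: [-180.0, 0.1, -161.0]
contact_force: [1.9, -0.6, 1.0]
gripper_width: 0.0005
gripper_force: 0.0
```

Call:
drive_tool --rows '[{"fingers": -1,"x": 0,"y": 0,"z": 0},{"fingers": -1,"x": 0,"y": 0,"z": 0}]'

```text
invalid input
```

```bash
cat > look.py <<'E'
import sys
from h import *
from plant import cams, sensors
o=[]
for n,(x,y,w,h) in dict(side=(215,85,140,160),top=(265,145,140,160)).items():
    c=cams.capture(n); o.append(cv2.resize(c["pixels"][y:y+h,x:x+w,::-1],(350,400),interpolation=cv2.INTER_CUBIC))
cv2.imwrite(f"pics/{sys.argv[1]}.png",np.hstack(o))
s=sensors.get_state()
H=np.array([[.9455,.3256],[-.3256,.9455]])@(s["tcp_pos"][:2]-[.576,-.1125])
print(s["time_s"],"holder uv mm",(H*1e3).round(1),"tip z rel",round((s["tcp_pos"][2]-.019-.13)*1e3,1),s["contact_force"].round(1))
E
python3 look.py a
```

```text
1.65 holder uv mm [-63.6 -12.8] tip z rel 96.4 [-0.7 -0.7 -1.5]
```

View pics/a.png

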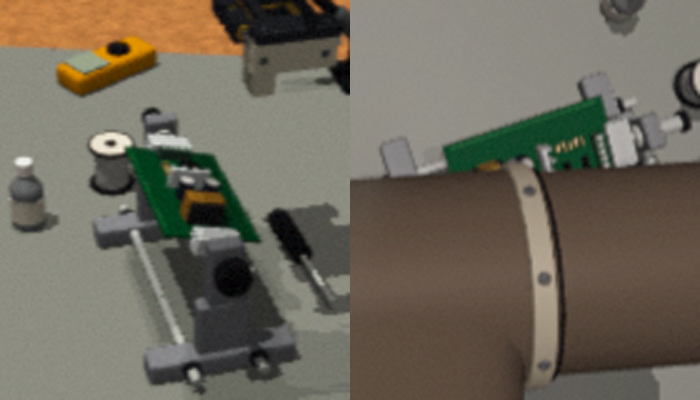

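The side view shows the hand just in front of the -x edge, with the fingertip at crop (262,90). The board is still tilted with its right-hand (-x) edge low. The top view is mostly blocked by the forearm.

Call:
drive_tool --rows '[{"fingers": -1,"x": -0.018,"y": 0.013,"z": 0.0,"spin": 0.0},{"fingers": -1,"x": -0.018,"y": 0.013,"z": 0.03,"spin": 0.0},{"fingers": -1,"x": -0.018,"y": 0.013,"z": 0.06,"spin": 0.0},{"fingers": -1,"x": -0.018,"y": 0.013,"z": 0.08,"spin": 0.0},{"fingers": -1,"x": -0.018,"y": 0.013,"z": 0.08,"spin": 0.0},{"fingers": -1,"x": -0.018,"y": 0.013,"z": 0.08,"spin": 0.0}]'

```text
time_s: 2.4
tcp_pos: [0.5305, -0.1314, 0.1665]
eef_rot: [-180.0, 0.1, -161.0]
contact_force: [-0.4, -0.3, 0.2]
gripper_width: 0.0003
gripper_force: 0.0
```

```bash
python3 look.py b
```

```text
2.5 holder uv mm [-49.1  -3. ] tip z rel 17.7 [-0.2  0.6 -0.6]
```

Call:
drive_tool --rows '[{"fingers": -1,"x": -0.003,"y": 0,"z": 0.005,"spin": 0},{"fingers": -1,"x": -0.003,"y": 0,"z": 0.01,"spin": 0},{"fingers": -1,"x": -0.003,"y": 0,"z": 0.014,"spin": 0},{"fingers": -1,"x": -0.003,"y": 0,"z": 0.018,"spin": 0},{"fingers": -1,"x": -0.003,"y": 0,"z": 0.022,"spin": 0},{"fingers": -1,"x": -0.003,"y": 0,"z": 0.026,"spin": 0},{"fingers": -1,"x": -0.003,"y": 0,"z": 0.03,"spin": 0},{"fingers": -1,"x": -0.003,"y": 0,"z": 0.033,"spin": 0}]'

```text
time_s: 3.5
tcp_pos: [0.5331, -0.1302, 0.1326]
eef_rot: [-180.0, 0.0, -161.0]
contact_force: [0.6, 0.5, 1.7]
gripper_width: 0.0002
gripper_force: 0.8
```

```bash
python3 look.py c
```

```text
3.6 holder uv mm [-46.8  -2.6] tip z rel -16.7 [ 0.5 -0.7  1.2]
```

View pics/c.png

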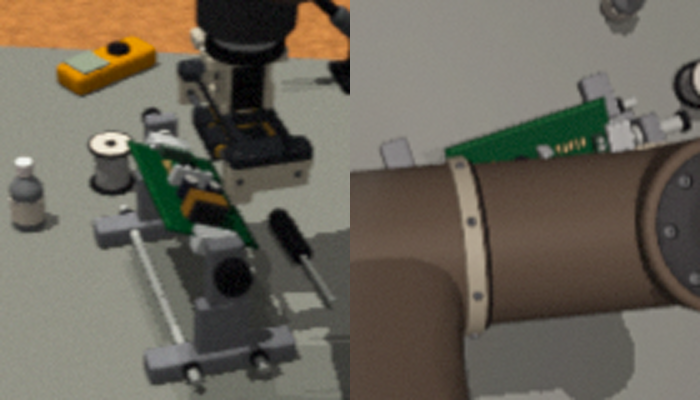

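The side view shows the fingertip on the -x edge of the board at crop (240,190). The board is steeper, about 25-30°, and the holder hasn't moved. I'll push down a little more.

Call:
drive_tool --rows '[{"fingers": -1,"x": 0,"y": 0,"z": 0.004,"spin": 0},{"fingers": -1,"x": 0,"y": 0,"z": 0.007,"spin": 0},{"fingers": -1,"x": 0,"y": 0,"z": 0.01,"spin": 0},{"fingers": -1,"x": 0,"y": 0,"z": 0.01,"spin": 0}]'

```text
time_s: 4.1
tcp_pos: [0.5323, -0.1302, 0.1221]
eef_rot: [180.0, -0.1, -161.0]
contact_force: [-0.8, -0.3, -0.4]
gripper_width: 0.0001
gripper_force: 0.1
```

```bash
python3 look.py d
```

```text
4.2 holder uv mm [-47.   -2.5] tip z rel -26.7 [-0.5 -0.1 -0.3]
```

Call:
drive_tool --rows '[{"fingers": -1,"x": 0,"y": 0,"z": -0.03,"spin": 0},{"fingers": -1,"x": 0,"y": 0,"z": -0.08,"spin": 0},{"fingers": -1,"x": 0,"y": 0,"z": -0.13,"spin": 0},{"fingers": -1,"x": -0.06,"y": 0,"z": -0.13,"spin": 0},{"fingers": -1,"x": -0.115,"y": 0,"z": -0.13,"spin": 0},{"fingers": -1,"x": -0.115,"y": 0,"z": -0.13,"spin": 0},{"fingers": -1,"x": -0.115,"y": 0,"z": -0.13,"spin": 0},{"fingers": -1,"x": -0.115,"y": 0,"z": -0.13,"spin": 0}]'

```text
time_s: 5.2
tcp_pos: [0.6407, -0.0931, 0.2528]
eef_rot: [180.0, -0.0, -161.0]
contact_force: [0.1, -0.6, -0.6]
gripper_width: 0.0005
gripper_force: 0.0
```

```bash
python3 look.py e
```

```text
5.3 holder uv mm [67.6 -2.8] tip z rel 104.2 [-0.1  0.4 -0.1]
```

View pics/e.png

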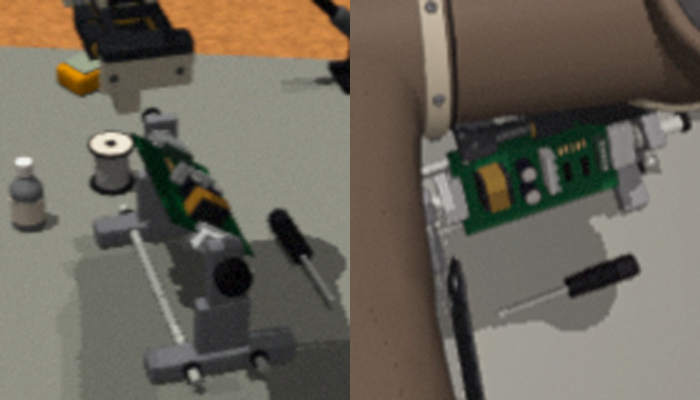

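The side view shows the board now at about 37° with its +x edge up. The hand is beyond the +x side, fingertip at crop (125,105). Next I'll go down beside the raised edge and push it over.

Call:
drive_tool --rows '[{"fingers": -1,"x": 0,"y": 0,"z": 0.04,"spin": 0},{"fingers": -1,"x": 0,"y": 0,"z": 0.09,"spin": 0},{"fingers": -1,"x": 0,"y": 0,"z": 0.09,"spin": 0},{"fingers": -1,"x": 0,"y": 0,"z": 0.09,"spin": 0},{"fingers": -1,"x": 0.006,"y": 0,"z": 0.09,"spin": 0},{"fingers": -1,"x": 0.012,"y": 0,"z": 0.09,"spin": 0},{"fingers": -1,"x": 0.017,"y": 0,"z": 0.09,"spin": 0},{"fingers": -1,"x": 0.02,"y": 0,"z": 0.087,"spin": 0},{"fingers": -1,"x": 0.023,"y": 0,"z": 0.084,"spin": 0},{"fingers": -1,"x": 0.026,"y": 0,"z": 0.081,"spin": 0}]'

```text
time_s: 6.55
tcp_pos: [0.6204, -0.1004, 0.175]
eef_rot: [-179.9, 0.5, -160.9]
contact_force: [5.2, 2.3, 5.4]
gripper_width: 0.0006
gripper_force: 2.8
```

```bash
python3 look.py f
```

```text
6.65 holder uv mm [44.6 -3.1] tip z rel 25.5 [3.9 1.4 3.5]
```

View pics/f.png

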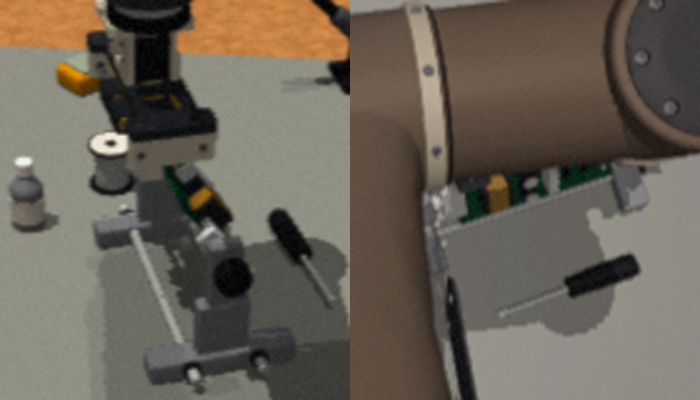

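The side view shows the board at about 45-50°, with its edge against the finger. The upward force means the edge is rubbing up the finger face, so I'll follow its arc with more rise.

Call:
drive_tool --rows '[{"fingers": -1,"x": 0,"y": 0,"z": -0.003,"spin": 0},{"fingers": -1,"x": 0.002,"y": 0,"z": -0.006,"spin": 0},{"fingers": -1,"x": 0.005,"y": 0,"z": -0.009,"spin": 0},{"fingers": -1,"x": 0.009,"y": 0,"z": -0.012,"spin": 0},{"fingers": -1,"x": 0.013,"y": 0,"z": -0.0145,"spin": 0},{"fingers": -1,"x": 0.018,"y": 0,"z": -0.016,"spin": 0}]'

```text
time_s: 7.4
tcp_pos: [0.5995, -0.1071, 0.1876]
eef_rot: [180.0, -0.0, -161.0]
contact_force: [0.7, 0.4, -1.0]
gripper_width: 0.0004
gripper_force: 0.6
```

```bash
python3 look.py g
```

```text
7.5 holder uv mm [23.7 -2.6] tip z rel 38.8 [ 0.7 -0.9  1. ]
```

Call:
drive_tool --rows '[{"fingers": -1,"x": 0.005,"y": 0,"z": -0.001,"spin": 0},{"fingers": -1,"x": 0.01,"y": 0,"z": -0.001,"spin": 0},{"fingers": -1,"x": 0.015,"y": 0,"z": -0.001,"spin": 0},{"fingers": -1,"x": 0.02,"y": 0,"z": -0.001,"spin": 0},{"fingers": -1,"x": 0.025,"y": 0,"z": 0.0,"spin": 0},{"fingers": -1,"x": 0.03,"y": 0,"z": 0.002,"spin": 0},{"fingers": -1,"x": 0.034,"y": 0,"z": 0.004,"spin": 0}]'

```text
time_s: 8.38
tcp_pos: [0.5675, -0.1183, 0.1835]
eef_rot: [-180.0, 0.0, -161.0]
contact_force: [2.2, 1.1, -0.3]
gripper_width: 0.0004
gripper_force: 0.8
```

```bash
python3 look.py h
```

```text
8.475 holder uv mm [-10.4  -2.6] tip z rel 34.3 [ 1.3 -0.   0.1]
```

View pics/h.png

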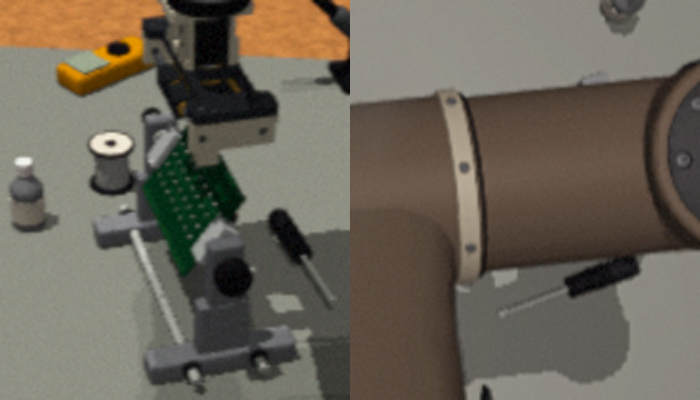

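The side view shows the board past vertical, about 120°, with the solder side facing the camera at crop (185,210) and the finger on it. The holder and the bystanders are where they were.

Call:
drive_tool --rows '[{"fingers": -1,"x": 0.004,"y": 0,"z": 0.002,"spin": 0},{"fingers": -1,"x": 0.009,"y": 0,"z": 0.005,"spin": 0},{"fingers": -1,"x": 0.012,"y": 0,"z": 0.009,"spin": 0},{"fingers": -1,"x": 0.015,"y": 0,"z": 0.013,"spin": 0},{"fingers": -1,"x": 0.018,"y": 0,"z": 0.018,"spin": 0},{"fingers": -1,"x": 0.02,"y": 0,"z": 0.023,"spin": 0},{"fingers": -1,"x": 0.021,"y": 0,"z": 0.027,"spin": 0},{"fingers": -1,"x": 0.022,"y": 0,"z": 0.03,"spin": 0},{"fingers": -1,"x": 0.022,"y": 0,"z": 0.032,"spin": 0},{"fingers": -1,"x": 0.022,"y": 0,"z": 0.032,"spin": 0}]'

```text
time_s: 9.72
tcp_pos: [0.5464, -0.1254, 0.1511]
eef_rot: [180.0, -0.1, -161.0]
contact_force: [-0.4, 0.8, -1.0]
gripper_width: 0.0004
gripper_force: 0.0
```

```bash
python3 look.py i
```

```text
9.825 holder uv mm [-32.1  -2.5] tip z rel 2.3 [1.4 0.2 0.7]
```

Call:
drive_tool --rows '[{"fingers": -1,"x": 0,"y": 0,"z": 0.001,"spin": 0},{"fingers": -1,"x": 0,"y": 0,"z": 0.001,"spin": 0},{"fingers": -1,"x": 0,"y": 0,"z": -0.03,"spin": 0},{"fingers": -1,"x": 0,"y": 0,"z": -0.08,"spin": 0},{"fingers": -1,"x": 0,"y": 0,"z": -0.12,"spin": 0},{"fingers": -1,"x": 0.06,"y": -0.05,"z": -0.12,"spin": 0},{"fingers": -1,"x": 0.12,"y": -0.1,"z": -0.12,"spin": 0},{"fingers": -1,"x": 0.12,"y": -0.15,"z": -0.12,"spin": 0},{"fingers": -1,"x": 0.12,"y": -0.2,"z": -0.12,"spin": 0},{"fingers": -1,"x": 0.12,"y": -0.25,"z": -0.12,"spin": 0}]'

```text
time_s: 11.08
tcp_pos: [0.5148, -0.4031, 0.2716]
eef_rot: [-180.0, 0.0, -161.0]
contact_force: [0.8, 0.7, 0.3]
gripper_width: 0.0003
gripper_force: 0.0
```

Call:
drive_tool --rows '[{"fingers": -1,"x": 0.0,"y": -0.06,"z": 0,"spin": 0},{"fingers": -1,"x": 0.0,"y": -0.12,"z": 0,"spin": 0},{"fingers": -1,"x": 0.0,"y": -0.18,"z": 0,"spin": 0},{"fingers": -1,"x": 0.0,"y": -0.18,"z": 0,"spin": 0},{"fingers": -1,"x": 0.0,"y": -0.18,"z": 0,"spin": 0},{"fingers": -1,"x": 0.0,"y": -0.18,"z": 0,"spin": 0}]'

```text
time_s: 11.82
tcp_pos: [0.5736, -0.5701, 0.2728]
eef_rot: [-179.9, 0.0, -160.9]
contact_force: [0.2, -0.5, -0.5]
gripper_width: 0.0005
gripper_force: 0.0
```

```bash
python3 look.py j
python3 - <<'E'
from h import *
from plant import cams
for n in("side","top"):
    c=cams.capture(n); cs=max(cv2.findContours(green(c),0,2)[0],key=cv2.contourArea)
    print(n,cv2.approxPolyDP(cv2.convexHull(cs),2.5,True)[:,0].tolist())
E
```

```text
11.925 holder uv mm [-151.1 -431.8] tip z rel 124.4 [-0.3 -0.1  0.6]
side [[300, 143], [319, 177], [280, 183], [264, 147]]
top [[363, 184], [376, 221], [314, 241], [302, 204]]
```

View pics/j.png

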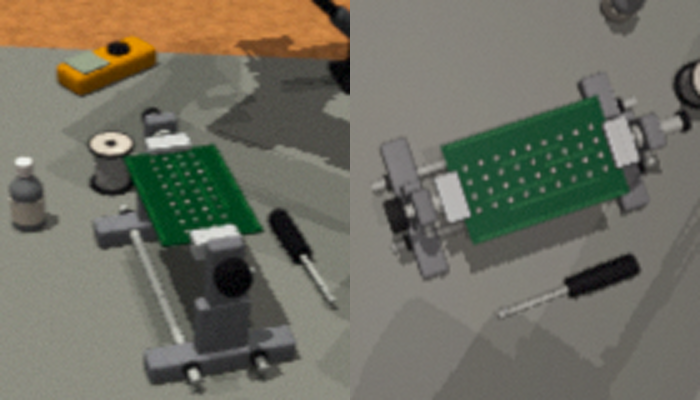

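The board is solder side up, and the holder and bystanders are in place. I'll check the level by triangulating the corners.

Run:
```python
from h import *
from plant import cams
s=cams.capture("side");t=cams.capture("top")
S=[(265,148.2),(300.2,143.4),(319.8,177.4),(280.2,183)]
T=[(365,183.4),(375.8,221),(313.8,241.8),(302.6,204.2)]
P=np.array([tri(s,a,t,b)[0] for a,b in zip(S,T)]); xv=(P[0]+P[3]-P[1]-P[2])/2
print(P.round(4),P.mean(0),"theta",np.degrees(np.arctan2(xv[2],np.hypot(*xv[:2]))))
```

```text
[[ 0.6494 -0.174   0.1238]
 [ 0.559  -0.2005  0.1265]
 [ 0.5057 -0.0518  0.1272]
 [ 0.5963 -0.0233  0.126 ]] [ 0.57758493 -0.1124057   0.12588713] theta -1.1877831855308432
```

Level to about 1°, hand clear.

```bash
python3 -c "
from plant import r
print(r.close_job())"
```

```text
the job is handed in; nothing more can be done
None
```

The board is turned over: solder side up and level to about 1°, with the hand clear, no visible shift of the holder or the bystanders, and the job handed in at about 12 s; no verdict was returned.

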